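# Weigh a sample can on the hanging balance

### The job

Hang the steel sample can by its wire bail on the sprung hook of the hanging balance, gently, so that the hook is never pulled down to its bottom stop; let go and wait until the can hangs still. Only then turn the console's range selector anticlockwise right back to its end stop and, from there, exactly three clicks clockwise, never running past the third, leaving it in that detent. Leave the can hanging, keep it upright throughout, and do not knock or shift the bottles and glassware.

Things in the scene. Friction and masses are not known exactly. Their poses are not given: they have to be found in the camera images.
- sample_can: lidded steel can, 63 mm diameter (at the lid; 60 below), 55 mm high to the lid, about 0.3 kg, with a rigid wire bail and a blue grip above. Origin: centre of the underside; z up. The bail (5 mm wire) lies in the can's y-z plane: uprights at y = +-29.5 mm, peaked at the middle; its opening, seen along x, reaches from the lid (z 55 mm) to the underside of the peak (z 105.5 mm). The can is the same turned half round.
- can_grip (a point): point 150 mm above the can's underside in the blue grip, a block 12 mm thick (can x), 30 mm wide (can y), from z 120 to 166 mm, meant to be pinched across its 12 mm; same axes as the can
- can_bail (a point): underside of the bail's peak, 105.5 mm above the can's underside; it comes to lie on the hook seat
- balance_stand: fixed hanging balance: base plate 200 (x) x 90 (y) x 15 mm, white column 34 x 48 mm centred at x = +75 mm, 258 mm high. Origin: centre of the underside, z up. The hook arm runs from the column along the stand's -x over the base plate; the can goes on from the -x side.
- hook_seat (a point): top of the hook's lowest point (the seat), 194 mm above the table when unloaded, at x = -35 mm in the stand's frame, same axes as the stand. The hook is an 8 mm steel bar in the stand's x-z plane; its tip, 26 mm from the seat towards -x, rises 12.5 mm above the seat; towards +x the bar rises 9 mm over 22 mm and runs on level to the column. It moves with the hook.
- balance_hook (a joint): dip of the sprung hook, m: 0 unloaded, grows downward, bottom stop at 0.060; spring 150 N/m, so the can's weight makes it dip about 14 to 28 mm, bobbing for about a second after a sudden release
- console: fixed white console 150 (x) x 140 (y) mm, panel 50 mm above the table, with a black display at its +x side. Origin: centre of the underside, z up. The selector's axis stands at x = -20 mm. Six marks round the selector, 24 degrees apart, the end-stop mark red.
- selector (a joint): angle of the black range selector, rad, growing clockwise seen from above: end stop at 0, detents every 0.419 rad (24 degrees) at 0, 0.419, 0.838, 1.257, 1.676, 2.094; it starts in one of the first three detents from the stop; a ball pulls it into the nearest detent (peak torque about 0.1 N m). The white pointer line of its grip points along console +x turned by (1.047 - angle) about z, so at the end stop it points 60 degrees to the left of the console's +x.
- selector_grip (a point): point on the selector's axis, 78 mm above the table, at the height to pinch its grip: a bar 60 mm long along the pointer line, 13 mm thick, from 59 to 91 mm above the table. The point turns with the selector; its x axis points along console +x turned by (-angle) about z.
- white_bottle: white plastic reagent bottle, 60 mm diameter, 118 mm high; bystander; origin at the centre of the underside
- tall_cylinder: clear measuring cylinder, 40 mm foot, 148 mm high; bystander; origin at the centre of the underside
- flask: clear conical flask, 64 mm diameter, 105 mm high; bystander; origin at the centre of the underside
- cup: clear cup with green strips in it, 71 mm diameter, 85 mm high; bystander; origin at the centre of the underside
- water_bottle: water bottle with blue cap, 67 mm diameter, 230 mm high; bystander; origin at the centre of the underside
Not all that is in view belongs to the job. Leave any turquoise or yellow look-alike of the sample_can alone.

How it is judged:
By the outcome, as a careful person would: the job done as asked, in the order asked, and still so for the second after the job is handed in, with the robot touching nothing.
It also fails if it takes over 72 s, if anything falls off the work surface, if the arm or the gripper's body presses on something with over 40 N, if the wrist force passes 120 N, or if a joint passes its speed limit or range.

### The arm

A 7-joint arm with a two-finger parallel gripper is mounted at the origin on a cart in front of the work surface, level with it; the furniture and walls round the work are solid. World frame = base frame: x ahead of the robot, y to its left, z up, the work surface at z = 0. Lengths are in m, angles in rad, forces in N, time in s.
With the tool pointing down it reaches from about 0.4 to 0.85 m from the base axis. Payload 10.4 kg.
Tool frame: the origin (TCP) lies midway between the tips of the shut fingers; the grasp point (between the pads) lies 19 mm behind it; z points along the fingers, y is the line along which they close (so a half turn about z gives the same grasp; the last joint's range is limited). The gripper opens to 87 mm and grips with 3 to 60 N. Pads are 19 mm wide; open, the fingers measure 117 mm over their backs; the gripper's body (75 mm by 190 mm) begins 51 mm behind the grasp point.
Start: joints at [-1.153, 0.332, -0.065, 1.46, 0.022, 1.35, -0.088], TCP at [0.267, 0.565, 0.223] pointing down, gripper open.
Joint ranges: [-2.6, 2.6], [-0.5, 2.12], [-1.47, 1.34], [0.16, 2.42], [-1.27, 4.41], [0.06, 2.06], [-2.6, 2.6]. Speed limits (rad/s): [2.22, 2.22, 2.79, 2.79, 3.14, 3.14, 3.14].

### API

Orientations are given as a unit quaternion [x, y, z, w].
In Python, from bench import r gives the robot as it stands.
- The arm moves only by the tool apply_moves, never from a script. Its argument "steps" is a list of rows, each a list of 7 numbers: the turn, a rotation vector about the tool's x, y, z in rad, then the shift along the tool's x, y, z in mm, then the opening, from -1 (shut) to 1 (fully open). In form: [[ax, ay, az, x, y, z, claw], ...]. A call has 1 to 20 rows; each row is the pose to reach, as a shift and turn from the pose commanded when the call began, along the tool's axes at that moment; what a row does not reach only later rows make up. A row lasts 1/12 s, in which the tool goes at most 41.7 mm and 7.16 degrees, less where a joint would pass 70% of its speed; a pose out of reach is approached as far as the arm can. A call with a gripper value outside its range is refused whole. The fingers move at their own pace and stop on an object; "force" is the grip in N (left out, the last holds). Time passes only in rows, so rows that repeat a pose let the fingers close. It gives the time, the measured TCP pose, the force, the opening and the grip force at its end, in the units of the state.
- r.read_state(): the state, without advancing time (a new reading comes with each control period).
- r.camera(name): name is "side" or "top"; returns a dict with "pixels" (420x560x3 uint8, red, green, blue), "z_map" (420x560 float32, m along the optical axis (not along the pixel's ray), 0 where there is no reading), "fovy" (degrees; the focal length in pixels is half the picture's height over the tangent of half this angle, whatever the lens; pixels are square), "cx", "cy" (the principal point, pixels), "k1" (the pictures are not rectified: a ray, as slopes to the right and down, at radius r is drawn at 1 + k1 r^2 times it, then the intrinsics apply), "position" and "orientation" of the camera in the world. Camera axes: x right, y down, z forward; pixel columns grow to the right and rows downward; lengths in m; the calibration is good to about 2 mm. A picture is of the moment at which its call begins.
- r.close_job(): hands the job in; it is judged then, once.
The state is a dict: "time": time; "joint_positions": joint angles; "joint_vel": joint speeds; "joint_torque": joint torques, N m; "ee_pos": TCP position; "eef_rot": TCP orientation; "ft_force": force on the tool from outside, world axes, zero at the start; "torque": the same for the moment, N m; "width": finger opening in m; "grip_force": force on a finger pad.
Only numpy, scipy, OpenCV 4.12 (cv2) and the standard library are available. Lean on these libraries where they do the work, as an engineer would, in place of code of your own. Each camera call takes 0.05 s, during which the arm holds its last target. There are 200 camera calls.

## Working session

There is one attempt and no reset: what is moved stays moved. The work goes in short steps, Python scripts to look and compute and a tool call to move; the robot and the scene stay as the last step left them, time stands still between calls to the robot, and variables do not carry over. Pictures are saved under pics/ and viewed, at most 10 in all, crops included, and the job is handed in when it is done.

Besides the shell and the picture viewer there is one more tool, called by a JSON object that holds its "name" and its "arguments", one argument or row to a line. apply_moves: Moves the arm, as the interface text tells. Its arguments: {"type":"object","properties":{"steps":{"type":"array","items":{"type":"array","items":{"type":"number"}}},"force":{"type":"number"}},"required":["steps"]}

```bash
mkdir -p pics; cat > h.py <<'E'
import numpy as np, cv2
from scipy.spatial.transform import Rotation as R
from bench import r
def K(c):
    f=c["pixels"].shape[0]/2/np.tan(np.radians(c["fovy"])/2)
    return np.array([[f,0,c["cx"]],[0,f,c["cy"]],[0,0,1]])
def slopes(c,uv):
    k=K(c); d=(np.asarray(uv,float).reshape(-1,2)-[c["cx"],c["cy"]])/k[0,0]
    # undistort radial k1
    return cv2.undistortPoints(np.asarray(uv,float).reshape(-1,1,2),k,np.array([c["k1"],0,0,0,0.]),None,None,None,(3,50,1e-12)).reshape(-1,2) if False else it(d,c["k1"])
def it(d,k1):
    s=d.copy()
    for _ in range(50): s=d/(1+k1*(s**2).sum(1,keepdims=True))
    return s
def rays(c,uv):
    s=slopes(c,uv); v=np.c_[s,np.ones(len(s))]
    return R.from_quat(c["orientation"]).apply(v)
def plane(c,uv,z):
    v=rays(c,uv); p=np.array(c["position"]); return p+v*((z-p[2])/v[:,2])[:,None]
def cloud(c):
    h,w=c["z_map"].shape; u,v=np.meshgrid(np.arange(w),np.arange(h))
    return (np.array(c["position"])+rays(c,np.c_[u.ravel(),v.ravel()])*c["z_map"].reshape(-1,1)).reshape(h,w,3)
def tri(c1,a,c2,b):
    p1,p2=np.array(c1["position"]),np.array(c2["position"]);d1=rays(c1,a)[0];d2=rays(c2,b)[0]
    t=np.linalg.lstsq(np.c_[d1,-d2],p2-p1,rcond=None)[0]
    q1,q2=p1+d1*t[0],p2+d2*t[1]; return (q1+q2)/2,np.linalg.norm(q1-q2)
def save(c,n,box=None,s=1):
    im=c["pixels"][...,::-1]
    if box: im=im[box[1]:box[3],box[0]:box[2]]
    cv2.imwrite("pics/"+n,cv2.resize(im,None,fx=s,fy=s,interpolation=cv2.INTER_CUBIC))
E
python3 - <<'E'
from h import *
for n in("side","top"):
    c=r.camera(n);save(c,n+"0.png")
    np.savez(n+"0.npz",**c)
    print(n,c["position"],c["orientation"],c["fovy"],c["cx"],c["cy"],c["k1"],(c["z_map"]>0).mean())
print(r.read_state())
E
```

```text
side [0.45648016 0.64072651 0.73135236] [-0.05273225  0.90264841 -0.42658552  0.02167829] 53.46207582489322 284.22078068126655 209.83999239481915 -0.019829346587591667 0.9958886054421768
top [ 0.44103442 -0.076989    0.98802442] [ 0.71158368 -0.70010481  0.05016103 -0.03139745] 56.63867339564497 276.6523211315676 208.64742339688453 -0.06633360257564647 0.9960969387755102
{'time': 0.1, 'joint_positions': array([-1.15258416,  0.33284074, -0.0646839 ,  1.46085134,  0.02163434,
        1.34992331, -0.08853506]), 'joint_vel': array([-0.00110155, -0.00184857,  0.00181274,  0.00065822, -0.00108194,
       -0.00066883,  0.0004446 ]), 'joint_torque': array([ 1.20042223e-03, -6.24543500e+01,  2.43322074e-02, -3.90713561e+01,
       -6.15033461e-02,  3.66177550e-02,  7.30942816e-05]), 'ee_pos': array([0.26654399, 0.56492337, 0.22181632]), 'eef_rot': array([ 2.18637388e-01,  9.75805950e-01, -6.56227420e-04, -9.64191011e-05]), 'ft_force': array([0.02218064, 0.13905562, 0.38613334]), 'torque': array([-0.00845271, -0.05139922,  0.03409623]), 'grip_force': 0.0, 'width': 0.08714860189219804}
```

View pics/side0.png

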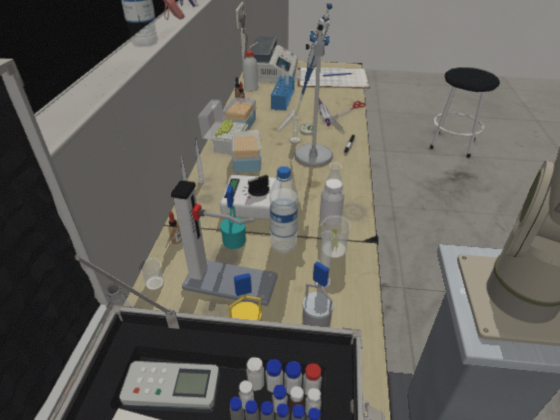

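View pics/top0.png

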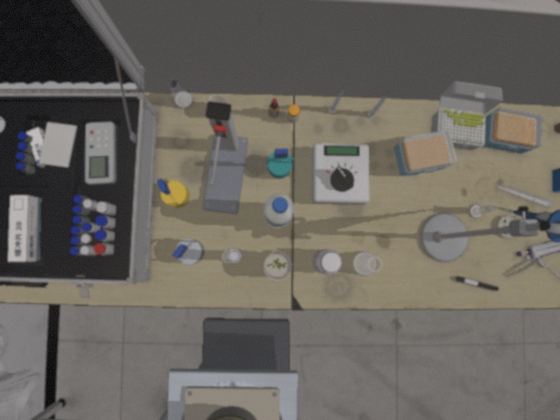

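Candidates for the can: grey can at top (188,251) / side (317,305), yellow at top (174,193) / side (246,310), turquoise at top (280,165) / side (233,232). The plain steel one at top (188,251) fits the description. The stand is at top (226,175), the console at top (342,173). I'll confirm in a crop while measuring.

```bash
cat > m.py <<'E'
from h import *
S=dict(np.load("side0.npz"));T=dict(np.load("top0.npz"))
def crop(c,b,s): return cv2.resize(c["pixels"][b[1]:b[3],b[0]:b[2],::-1],None,fx=s,fy=s,interpolation=cv2.INTER_CUBIC)
a=crop(T,(150,95,310,285),3)  #480x570
b=crop(S,(170,180,350,330),1.75)
c=crop(T,(305,135,380,210),3)
W=np.zeros((570,800,3),np.uint8);W[:,:480]=a;W[:b.shape[0],480:480+b.shape[1]]=b;W[300:525,480:705]=c
cv2.imwrite("pics/crop1.png",W)
for n,c in(("S",S),("T",T)):
    hsv=cv2.cvtColor(c["pixels"],cv2.COLOR_RGB2HSV);P=cloud(c)
    m=cv2.inRange(hsv,(108,120,50),(130,255,255))
    k,l,st,ce=cv2.connectedComponentsWithStats(m)
    for i in range(1,k):
        if st[i,4]>25:
            q=P[l==i]; print(n,ce[i].round(1),st[i],"med",np.median(q,0).round(3),"zmax",np.percentile(q[:,2],95).round(3))
E
python3 m.py
```

```text
S [229.4 195.5] [226 185   7  22 102] med [ 0.663 -0.093  0.153] zmax 0.167
S [320.4 273.5] [314 262  15  24 258] med [0.446 0.114 0.151] zmax 0.167
S [242.3 283.9] [234 274  17  22 297] med [0.585 0.156 0.151] zmax 0.167
S [273.4 366.8] [266 359  16  17 219] med [0.51  0.296 0.125] zmax 0.127
S [292.9 368.8] [285 361  17  17 229] med [0.479 0.295 0.125] zmax 0.127
S [279.5 391.4] [274 385  12  14 142] med [0.495 0.331 0.118] zmax 0.12
S [235.  403.2] [229 397  12  14 134] med [0.559 0.357 0.117] zmax 0.119
S [251.1 406.5] [246 400  12  14 130] med [0.535 0.358 0.116] zmax 0.118
S [266.4 407.3] [260 401  13  14 141] med [0.512 0.356 0.115] zmax 0.117
S [282.3 409.8] [277 404  12  14 130] med [0.488 0.358 0.117] zmax 0.119
S [298.1 410.7] [292 404  13  14 138] med [0.465 0.356 0.116] zmax 0.118
S [314.1 413.7] [308 408  13  12 125] med [0.441 0.357 0.115] zmax 0.117
T [ 21.3 135.3] [ 17 131  10   9  66] med [0.705 0.502 0.115] zmax 0.118
T [ 20.2 155.4] [ 15 141  12  30 202] med [0.657 0.501 0.113] zmax 0.116
T [280.8 151.5] [275 150  12   4  44] med [ 0.662 -0.106  0.164] zmax 0.167

[... 175 characters left out ...]
 12 129] med [ 0.538 -0.103  0.229] zmax 0.231
T [ 75.9 208.9] [ 72 205   9   9  64] med [0.534 0.355 0.114] zmax 0.117
T [ 75.8 219.2] [ 72 215   9   9  64] med [0.511 0.354 0.114] zmax 0.116
T [100.4 220.1] [ 95 215  12  11  97] med [0.509 0.293 0.124] zmax 0.127
T [ 85.9 226.5] [ 82 223   9   8  58] med [0.494 0.328 0.118] zmax 0.12
T [ 74.2 229.5] [ 70 225  10   9  65] med [0.487 0.356 0.115] zmax 0.118
T [ 99.8 234.6] [ 95 230  11  10  86] med [0.476 0.293 0.124] zmax 0.127
T [ 74. 240.] [ 70 236   9   9  63] med [0.463 0.355 0.114] zmax 0.117
T [ 73.1 250.5] [ 69 246   9  10  60] med [0.441 0.356 0.114] zmax 0.116
T [178.6 251. ] [174 246  10  11  57] med [0.444 0.105 0.165] zmax 0.167
```

View pics/crop1.png

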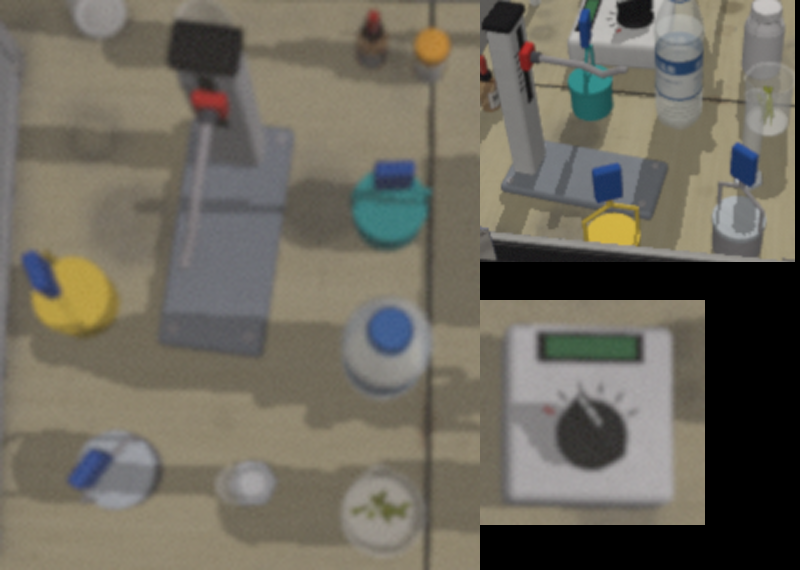

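The crop confirms it: the plain steel can with the blue grip at top (178,251) is the sample can. The yellow and turquoise ones are look-alikes. The hook tip in the crop is near (185,265), i.e. top (212,183). The selector pointer is near the second mark from red.

```bash
cat > m2.py <<'E'
from h import *
S=dict(np.load("side0.npz"));T=dict(np.load("top0.npz"))
PS,PT=cloud(S),cloud(T)
np.set_printoptions(precision=4,suppress=True)
def blue(c): return cv2.inRange(cv2.cvtColor(c["pixels"],cv2.COLOR_RGB2HSV),(105,90,40),(130,255,255))>0
def rect(q): 
    (x,y),(w,h),a=cv2.minAreaRect((q[:,:2]*1000).astype(np.float32)); return np.array([x,y,w,h,a]).round(1)
# grip top / all
bt=np.zeros((420,560),bool);bt[240:262,168:190]=1; bs=np.zeros((420,560),bool);bs[255:295,308:336]=1
q=np.vstack([PT[bt&blue(T)],PS[bs&blue(S)]]); q=q[(q[:,2]>.118)&(q[:,2]<.172)]
print("grip n",len(q),rect(q),q.min(0),q.max(0))
t=PT[bt&blue(T)];print("T grip rect",rect(t),t.mean(0)); s=PS[bs&blue(S)];print("S",rect(s),s.mean(0))
u,sv,vt=np.linalg.svd(s[:,:2]-s[:,:2].mean(0),full_matrices=False);print("S dir",vt[0],np.degrees(np.arctan2(vt[0,1],vt[0,0])))
# can body: points z .03-.06 near
for n,P in(("T",PT),("S",PS)):
    m=(abs(P[...,0]-.44)<.06)&(abs(P[...,1]-.11)<.06)
    for a,b in((.02,.05),(.05,.062),(.075,.118)):
        k=m&(P[...,2]>a)&(P[...,2]<b);p=P[k]
        if len(p)>3: print(n,a,len(p),rect(p),cv2.minEnclosingCircle((p[:,:2]*1000).astype(np.float32)))
# stand
m=(PT[...,2]>.009)&(PT[...,2]<.022)&(abs(PT[...,0]-.6)<.15)&(PT[...,1]>-.03)&(PT[...,1]<.11)
k,l,st,ce=cv2.connectedComponentsWithStats(m.astype(np.uint8));i=1+st[1:,4].argmax();p=PT[l==i]
print("base",len(p),rect(p),p[:,2].mean())
for n,P in(("T",PT),("S",PS)):
    m=(abs(P[...,0]-.6)<.15)&(P[...,1]>-.04)&(P[...,1]<.12)
    p=P[m&(P[...,2]>.235)&(P[...,2]<.3)];print(n,"coltop",len(p),rect(p),np.percentile(p[:,2],[50,90,99]))
    p=P[m&(P[...,2]>.185)&(P[...,2]<.215)&(P[...,0]<.655)];print(n,"hook",len(p));
    if len(p): 
        o=np.argsort(p[:,0]);print(p[o][::max(1,len(o)//14)])
# console
m=(PT[...,2]>.044)&(PT[...,2]<.056)&(abs(PT[...,0]-.63)<.13)&(PT[...,1]<-.14)&(PT[...,1]>-.40)
k,l,st,ce=cv2.connectedComponentsWithStats(m.astype(np.uint8));i=1+st[1:,4].argmax();p=PT[l==i]
print("console",len(p),rect(p),p[:,2].mean())
m=(abs(PT[...,0]-.61)<.12)&(PT[...,1]<-.14)&(PT[...,1]>-.40)
for a,b in((.056,.07),(.08,.1)):
    p=PT[m&(PT[...,2]>a)&(PT[...,2]<b)];print("sel",a,len(p),rect(p) if len(p)>3 else 0)
    if b==.1:
        uvs=np.argwhere(m&(PT[...,2]>a));print(uvs.mean(0)[::-1])
g=cv2.cvtColor(T["pixels"],cv2.COLOR_RGB2GRAY);print(g[162:194,328:358][::1])
E
python3 m2.py
```

```text
grip n 364 [445.  109.2  16.   30.1  54.6] [0.4326 0.0956 0.1196] [0.459  0.1221 0.1692]
T grip rect [444.1 106.7  11.   28.6  55.9] [0.4439 0.1055 0.1619]
S [444.6 370.   26.3 541.4   0.3] [0.4457 0.1177 0.1537]
S dir [0.0063 1.    ] 89.63681828086422
T 0.02 30 [441.7  89.3  20.6  51.9  76.3] ((442.75396728515625, 93.57342529296875), 26.603761672973633)
T 0.05 382 [444.4 107.5  59.4  58.6  47.7] ((444.0771179199219, 108.20620727539062), 31.291746139526367)
T 0.075 34 [443.6 107.    6.5  61.6  57.1] ((444.41961669921875, 108.25050354003906), 30.80324935913086)
S 0.02 238 [445.5 128.1  25.   58.1  88.8] ((445.25823974609375, 117.62077331542969), 29.123327255249023)
S 0.05 604 [447.5 111.   57.9  62.4  42.9] ((445.8138122558594, 109.79943084716797), 31.63646125793457)
S 0.075 116 [445.2 109.8   7.1  63.9  56.9] ((445.3460693359375, 110.01417541503906), 31.98567771911621)
base 2259 [644.   31.2  90.4 199.7  83.4] 0.013846102555762872
T coltop 442 [717.5  22.3  46.8  35.3  82.9] [0.2562 0.258  0.2594]
T hook 139
[[0.5801 0.0392 0.2047]
 [0.5845 0.0417 0.2027]
 [0.5905 0.0396 0.2042]
 [0.
[... 4217 characters left out ...]
 51  52  50  56  51  53
   53  56  61  80 102 128 146 162 167 170 170 172]
 [149 139 135 135 137 131 120  99  74  61  58  54  51  53  52  51  54  54
   61  77  98 118 141 152 164 168 167 169 170 168]
 [160 153 153 153 155 154 146 132 114  98  84  73  68  61  58  65  70  80
   97 119 135 151 160 164 167 168 167 169 165 170]
 [163 164 163 161 165 163 162 154 149 139 128 113 106 101  99 100 106 122
  138 149 162 166 166 168 168 164 168 165 167 169]
 [166 163 165 163 166 165 166 164 162 160 155 151 144 143 143 146 146 150
  159 166 167 168 167 168 168 165 165 169 167 170]
 [165 167 164 166 165 166 165 164 164 166 165 163 165 163 164 164 164 164
  167 168 166 168 171 168 170 167 169 169 169 171]]
```

Steel can at (0.4445, 0.109), pinch axis (can x) at about 56.5°. Stand x axis is at -6.6°, seat at (0.610, 0.036, 0.194). Selector axis is at (0.625, -0.2595), with the bar at 36.8°, which puts it one click from the stop.

```bash
cat >> h.py <<'E'
def go(x,y,z,yaw):
    s=r.read_state(); Q=R.from_quat(s["eef_rot"])
    ty=np.radians(yaw); yv=np.array([np.cos(ty),np.sin(ty),0]); zv=np.array([0,0,-1.]); G=R.from_matrix(np.c_[np.cross(yv,zv),yv,zv])
    p=np.array(s["ee_pos"]); cy=Q.as_matrix()[:,1]
    print("t",round(s["time"],2),"p",p.round(4),"yaw",np.degrees(np.arctan2(cy[1],cy[0])).round(2),"w",round(s["width"],4),"ft",s["ft_force"].round(2),"grip",round(s["grip_force"],1))
    print("rot",(Q.inv()*G).as_rotvec().round(4),"shift mm",(Q.inv().apply(np.array([x,y,z])-p)*1000).round(1),"j",s["joint_positions"].round(2))
E
python3 -c "
from h import *
go(.4447,.109,.205,56.5)"
```

```text
t 0.1 p [0.2665 0.5649 0.2218] yaw 64.74 w 0.0871 ft [0.02 0.14 0.39] grip 0.0
rot [-0.0013  0.0002  0.1438] shift mm [-355.7 -336.3   17.3] j [-1.15  0.33 -0.06  1.46  0.02  1.35 -0.09]
```

{"name": "apply_moves", "arguments": {
  "steps": [
    [0,0,0.01,-20,-19,0,0.3],
    [0,0,0.03,-50,-47,2,0.3],
    [0,0,0.04,-78,-74,4,0.3],
    [0,0,0.05,-106,-100,6,0.3],
    [0,0,0.07,-134,-127,8,0.3],
    [0,0,0.08,-162,-153,10,0.3],
    [0,0,0.09,-190,-180,11,0.3],
    [0,0,0.1,-218,-206,12,0.3],
    [0,0,0.11,-246,-233,13,0.3],
    [0,0,0.12,-274,-259,14,0.3],
    [0,0,0.13,-302,-285,15,0.3],
    [0,0,0.14,-328,-310,16,0.3],
    [0,0,0.144,-347,-328,17,0.3],
    [0,0,0.144,-356,-336,17,0.3],
    [0,0,0.144,-356,-336,17,0.3],
    [0,0,0.144,-356,-336,17,0.3]
  ]
}}

```text
time: 1.43
ee_pos: [0.4451, 0.1094, 0.2053]
eef_rot: [0.289, 0.957, 0.0, -0.0]
ft_force: [-0.5, 0.5, -0.1]
width: 0.0566
grip_force: 0.0
```

```bash
python3 -c "
from h import *
go(.4447,.109,.133,56.5)
S=r.camera('side');T=r.camera('top')
W=np.zeros((480,800,3),np.uint8)
W[:480,:400]=cv2.resize(S['pixels'][230:350,270:370,::-1],(400,480));W[:,400:]=cv2.resize(T['pixels'][200:320,140:240,::-1],(400,480));cv2.imwrite('pics/c2.png',W)"
```

```text
t 1.43 p [0.4451 0.1094 0.2053] yaw 56.42 w 0.0566 ft [-0.45  0.48 -0.1 ] grip 0.0
rot [-0.0001 -0.0005 -0.0013] shift mm [ 0.1 -0.5 72.3] j [-0.66 -0.04  0.32  1.92  0.01  1.26  0.63]
```

View pics/c2.png

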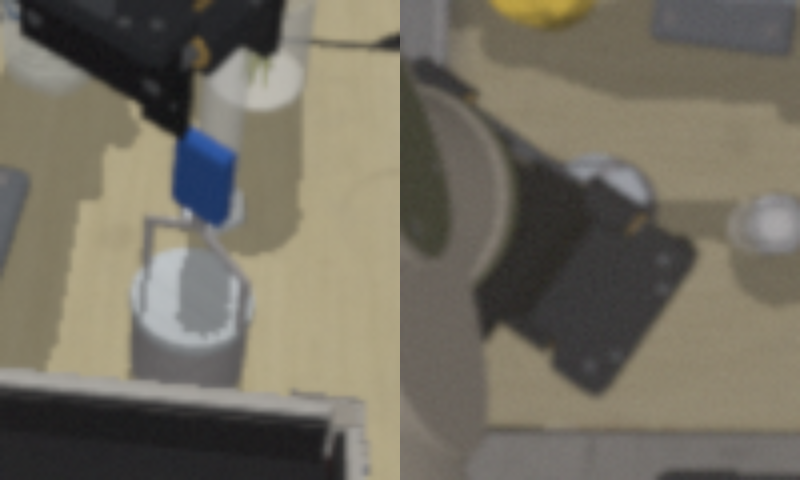

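The blue grip sits under the gripper between the fingers (side crop around (205,175)), and the yaw matches. Descend and grip.

{"name": "apply_moves", "arguments": {
  "steps": [
    [0,0,0,0,0,12,0.3],
    [0,0,0,0,0,30,0.3],
    [0,0,0,0,0,48,0.3],
    [0,0,0,0,0,62,0.3],
    [0,0,0,0,0,72,0.3],
    [0,0,0,0,0,72,0.3],
    [0,0,0,0,0,72,-0.3],
    [0,0,0,0,0,72,-0.6],
    [0,0,0,0,0,72,-1],
    [0,0,0,0,0,72,-1],
    [0,0,0,0,0,72,-1],
    [0,0,0,0,0,72,-1]
  ],
  "force": 25
}}

```text
time: 2.53
ee_pos: [0.4454, 0.1096, 0.1339]
eef_rot: [0.288, 0.958, 0.0, 0.0]
ft_force: [-0.7, 0.3, 0.6]
width: 0.0242
grip_force: 0.0
```

{"name": "apply_moves", "arguments": {
  "steps": [
    [0,0,0,0,0,0,-1],
    [0,0,0,0,0,0,-1],
    [0,0,0,0,0,0,-1],
    [0,0,0,0,0,0,-1],
    [0,0,0,0,0,0,-1],
    [0,0,0,0,0,-4,-1],
    [0,0,0,0,0,-12,-1],
    [0,0,0,0,0,-24,-1],
    [0,0,0,0,0,-40,-1],
    [0,0,0,0,0,-56,-1],
    [0,0,0,0,0,-72,-1],
    [0,0,0,0,0,-88,-1],
    [0,0,0,0,0,-100,-1],
    [0,0,0,0,0,-108,-1],
    [0,0,0,0,0,-112,-1],
    [0,0,0,0,0,-112,-1],
    [0,0,0,0,0,-112,-1]
  ]
}}

```text
time: 3.95
ee_pos: [0.445, 0.1094, 0.2451]
eef_rot: [0.288, 0.958, -0.0, -0.0]
ft_force: [0.4, 0.7, -3.5]
width: 0.012
grip_force: 24.9
```

```bash
python3 -c "
from h import *
# pre-entry: seat - 75mm along stand x (yaw -6.6)
a=np.radians(-6.6); e=np.array([.610,.0365])-.075*np.array([np.cos(a),np.sin(a)]); print(e)
go(e[0],e[1],.2460,-6.6)"
```

```text
[0.53549704 0.04512029]
t 3.95 p [0.445  0.1094 0.2451] yaw 56.49 w 0.012 ft [ 0.43  0.66 -3.55] grip 24.9
rot [-7.0000e-04 -1.0000e-04  1.1012e+00] shift mm [-110.9   -3.7   -1. ] j [-0.67 -0.07  0.32  1.86  0.02  1.35  0.63]
```

{"name": "apply_moves", "arguments": {
  "steps": [
    [0,0,0.03,-3,0,0,-1],
    [0,0,0.1,-10,0,0,-1],
    [0,0,0.18,-18,-1,0,-1],
    [0,0,0.26,-26,-1,0,-1],
    [0,0,0.34,-34,-1,0,-1],
    [0,0,0.42,-42,-1,0,-1],
    [0,0,0.5,-50,-2,0,-1],
    [0,0,0.58,-58,-2,0,-1],
    [0,0,0.66,-66,-2,0,-1],
    [0,0,0.74,-74,-2,-1,-1],
    [0,0,0.82,-82,-3,-1,-1],
    [0,0,0.9,-90,-3,-1,-1],
    [0,0,0.98,-98,-3,-1,-1],
    [0,0,1.05,-105,-4,-1,-1],
    [0,0,1.09,-110,-4,-1,-1],
    [0,0,1.101,-111,-4,-1,-1],
    [0,0,1.101,-111,-4,-1,-1],
    [0,0,1.101,-111,-4,-1,-1]
  ]
}}

```text
time: 5.45
ee_pos: [0.5353, 0.045, 0.2461]
eef_rot: [0.746, 0.666, -0.0, -0.0]
ft_force: [-0.7, 0.3, -3.8]
width: 0.0119
grip_force: 24.9
```

```bash
python3 -c "
from h import *
np.set_printoptions(precision=4,suppress=True)
go(.610,.0365,.246,-6.6)
S=r.camera('side');T=r.camera('top');P=cloud(S)
# bail & hook points
m=(P[...,2]>.16)&(P[...,2]<.225)&(P[...,0]>.5)&(P[...,0]<.56)&(abs(P[...,1]-.045)<.045)
p=P[m];print(len(p));
m=cv2.inRange(cv2.cvtColor(S['pixels'],cv2.COLOR_RGB2HSV),(105,90,40),(130,255,255))>0
p=P[m];p=p[(abs(p[:,0]-.535)<.04)&(abs(p[:,1]-.045)<.04)];print('grip',len(p),p.min(0),p.max(0))
cv2.imwrite('pics/c3.png',cv2.resize(S['pixels'][150:330,140:380,::-1],None,fx=3.2,fy=3.2,interpolation=cv2.INTER_CUBIC))"
```

```text
t 5.45 p [0.5353 0.045  0.2461] yaw -6.54 w 0.0119 ft [-0.65  0.35 -3.81] grip 24.9
rot [-0.0008  0.0002  0.0011] shift mm [ 0.  75.2  0. ] j [-0.57  0.12  0.44  1.68 -0.05  1.35 -0.23]
639
grip 195 [0.5278 0.0355 0.2221] [0.5451 0.0783 0.3401]
```

View pics/c3.png

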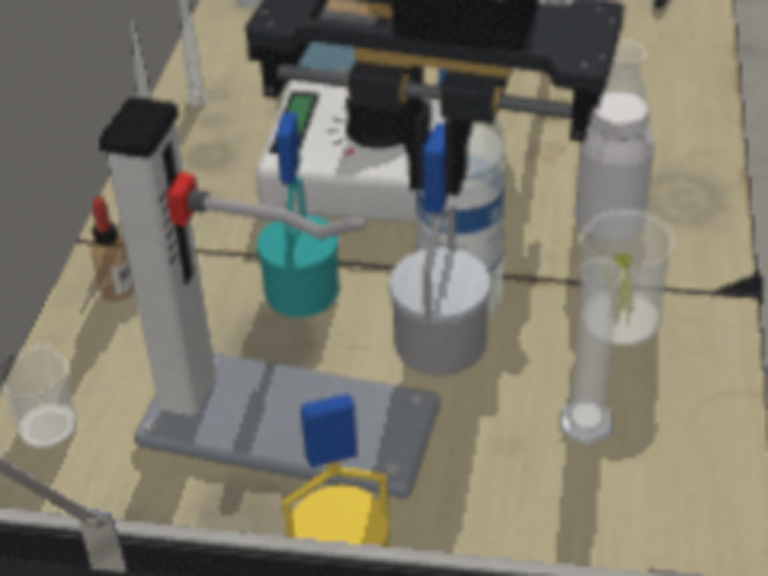

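The can is held upright at side (440,310 in the crop), with its bail in line with the hook tip at (360,222) and above it. The column top clears the gripper body. Slide in along the hook.

{"name": "apply_moves", "arguments": {
  "steps": [
    [0,0,0.001,0,2,0,-1],
    [0,0,0.001,0,6,0,-1],
    [0,0,0.001,0,12,0,-1],
    [0,0,0.001,0,19,0,-1],
    [0,0,0.001,0,26,0,-1],
    [0,0,0.001,0,33,0,-1],
    [0,0,0.001,0,40,0,-1],
    [0,0,0.001,0,47,0,-1],
    [0,0,0.001,0,54,0,-1],
    [0,0,0.001,0,61,0,-1],
    [0,0,0.001,0,67,0,-1],
    [0,0,0.001,0,71,0,-1],
    [0,0,0.001,0,73,0,-1],
    [0,0,0.001,0,73,0,-1],
    [0,0,0.001,0,73,0,-1]
  ]
}}

```text
time: 6.8
ee_pos: [0.608, 0.0365, 0.2465]
eef_rot: [0.747, 0.665, -0.0, -0.0]
ft_force: [0.2, 0.7, -3.4]
width: 0.0117
grip_force: 24.9
```

```bash
python3 -c "
from h import *
np.set_printoptions(precision=4,suppress=True)
go(.610,.0365,.2225,-6.6)
S=r.camera('side');T=r.camera('top');P=cloud(S)
cv2.imwrite('pics/c4.png',cv2.resize(S['pixels'][170:290,170:310,::-1],None,fx=5,fy=5,interpolation=cv2.INTER_CUBIC))"
```

```text
t 6.8 p [0.608  0.0365 0.2465] yaw -6.65 w 0.0117 ft [ 0.24  0.67 -3.36] grip 24.9
rot [-0.0002 -0.     -0.0009] shift mm [ 0.2  2.  24. ] j [-0.5   0.3   0.46  1.49 -0.13  1.38 -0.15]
```

View pics/c4.png

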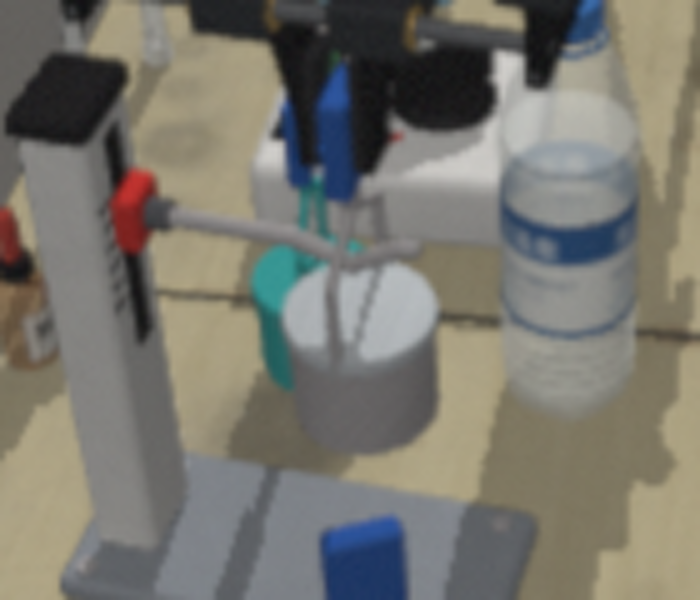

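The hook bar passes through the bail opening, and the bail is over the seat (crop (345,255)). Lower slowly.

{"name": "apply_moves", "arguments": {
  "steps": [
    [0,0,0,0,1,2,-1],
    [0,0,0,0,1,5,-1],
    [0,0,0,0,1,8,-1],
    [0,0,0,0,1,11,-1],
    [0,0,0,0,1,14,-1],
    [0,0,0,0,1,17,-1],
    [0,0,0,0,1,20,-1],
    [0,0,0,0,1,22,-1],
    [0,0,0,0,1,24,-1],
    [0,0,0,0,1,26,-1],
    [0,0,0,0,1,28,-1],
    [0,0,0,0,1,30,-1],
    [0,0,0,0,1,32,-1],
    [0,0,0,0,1,34,-1],
    [0,0,0,0,1,36,-1],
    [0,0,0,0,1,36,-1],
    [0,0,0,0,1,36,-1]
  ]
}}

```text
time: 8.32
ee_pos: [0.6092, 0.0364, 0.2106]
eef_rot: [0.747, 0.665, 0.0, 0.0]
ft_force: [-0.1, 0.2, -1.5]
width: 0.012
grip_force: 24.9
```

{"name": "apply_moves", "arguments": {
  "steps": [
    [0,0,0,0,0,2,-1],
    [0,0,0,0,0,4,-1],
    [0,0,0,0,0,6,-1],
    [0,0,0,0,0,7,-1],
    [0,0,0,0,0,8,-1],
    [0,0,0,0,0,8,-1],
    [0,0,0,0,0,8,-1],
    [0,0,0,0,0,8,-1]
  ]
}}

```text
time: 8.98
ee_pos: [0.6093, 0.0364, 0.2027]
eef_rot: [0.747, 0.665, 0.0, 0.0]
ft_force: [0.5, -1.2, -0.1]
width: 0.0117
grip_force: 25.0
```

{"name": "apply_moves", "arguments": {
  "steps": [
    [0,0,0,0,0,0,-0.7],
    [0,0,0,0,0,0,-0.65],
    [0,0,0,0,0,0,-0.6],
    [0,0,0,0,0,0,-0.5],
    [0,0,0,0,0,0,-0.3],
    [0,0,0,0,0,0,0],
    [0,0,0,0,0,0,0.2],
    [0,0,0,0,0,0,0.3],
    [0,0,0,0,0,0,0.3],
    [0,0,0,0,0,0,0.3],
    [0,0,0,0,0,0,0.3],
    [0,0,0,0,0,0,0.3]
  ],
  "force": 5
}}

```text
time: 9.98
ee_pos: [0.6091, 0.0364, 0.2025]
eef_rot: [0.747, 0.665, 0.0, -0.0]
ft_force: [1.0, -0.2, -0.3]
width: 0.0558
grip_force: 0.0
```

```bash
python3 -c "
from h import *
np.set_printoptions(precision=4,suppress=True)
go(.61,.0365,.33,-6.6)
for i in range(3):
  S=r.camera('side');P=cloud(S)
  m=cv2.inRange(cv2.cvtColor(S['pixels'],cv2.COLOR_RGB2HSV),(105,90,40),(130,255,255))>0
  m&=(abs(P[...,0]-.61)<.035)&(abs(P[...,1]-.04)<.04);p=P[m];print('grip',len(p),np.median(p,0),np.percentile(p[:,2],[3,97]))
cv2.imwrite('pics/c5.png',cv2.resize(S['pixels'][170:290,170:310,::-1],None,fx=5,fy=5,interpolation=cv2.INTER_CUBIC))"
```

```text
t 9.98 p [0.6091 0.0364 0.2025] yaw -6.65 w 0.0558 ft [ 0.98 -0.17 -0.26] grip 0.0
rot [ 0.     -0.0001 -0.0008] shift mm [   0.2    0.8 -127.5] j [-0.5   0.32  0.46  1.55 -0.15  1.3  -0.14]
grip 211 [0.6099 0.0468 0.2209] [0.1932 0.2421]
grip 201 [0.6099 0.0475 0.2202] [0.1928 0.235 ]
grip 200 [0.6099 0.0482 0.2203] [0.1922 0.2361]
```

View pics/c5.png

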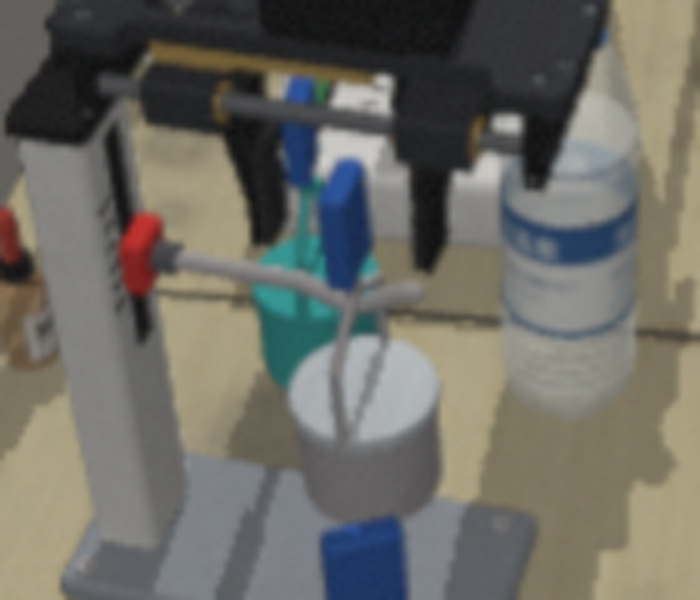

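The can hangs on the hook at (345,290 in the crop), upright, with the fingers open on either side. Withdraw straight up.

{"name": "apply_moves", "arguments": {
  "steps": [
    [0,0,0,0,0,-3,0.3],
    [0,0,0,0,0,-10,0.3],
    [0,0,0,0,0,-20,0.3],
    [0,0,0,0,0,-32,0.3],
    [0,0,0,0,0,-46,0.3],
    [0,0,0,0,0,-62,0.3],
    [0,0,0,0,0,-80,0.3],
    [0,0,0,0,0,-98,0.3],
    [0,0,0,0,0,-112,0.3],
    [0,0,0,0,0,-122,0.3],
    [0,0,0,0,0,-128,0.3],
    [0,0,0,0,0,-128,0.3]
  ]
}}

```text
time: 11.13
ee_pos: [0.6096, 0.0363, 0.3322]
eef_rot: [0.747, 0.665, 0.001, 0.001]
ft_force: [0.5, -0.3, 0.3]
width: 0.0564
grip_force: 0.0
```

```bash
cat > still.py <<'E'
from h import *
np.set_printoptions(precision=4,suppress=True)
for i in range(8):
  S=r.camera('side');P=cloud(S)
  m=cv2.inRange(cv2.cvtColor(S['pixels'],cv2.COLOR_RGB2HSV),(105,90,40),(130,255,255))>0
  m&=(abs(P[...,0]-.61)<.035)&(abs(P[...,1]-.045)<.05)&(P[...,2]<.3);p=P[m];print('grip',np.argwhere(m).mean(0).round(2),np.mean(p,0))
E
python3 still.py; python3 -c "
from h import *
go(.6252,-.2595,.18,-53.2)"
```

```text
grip [214.4  238.58] [0.6096 0.0439 0.2175]
grip [214.41 238.59] [0.6096 0.0438 0.2175]
grip [214.4  238.58] [0.6096 0.0438 0.2175]
grip [214.42 238.63] [0.6096 0.0438 0.2174]
grip [214.35 238.57] [0.6096 0.0438 0.2177]
grip [214.41 238.62] [0.6096 0.0437 0.2174]
grip [214.44 238.62] [0.6095 0.0439 0.2175]
grip [214.36 238.62] [0.6095 0.044  0.2178]
t 11.53 p [0.609  0.0364 0.33  ] yaw -6.64 w 0.0567 ft [0.03 0.03 0.16] grip 0.0
rot [-6.000e-04  5.000e-04  8.125e-01] shift mm [-292.    50.5  150.1] j [-0.5   0.28  0.47  1.34 -0.13  1.55 -0.16]
```

The can hangs still, with no motion over 0.4 s. Now travel high to the selector.

{"name": "apply_moves", "arguments": {
  "steps": [
    [0,0,0.04,-8,1,0,0.3],
    [0,0,0.12,-28,5,0,0.3],
    [0,0,0.2,-53,9,0,0.3],
    [0,0,0.28,-80,14,0,0.3],
    [0,0,0.36,-108,19,0,0.3],
    [0,0,0.44,-136,24,0,0.3],
    [0,0,0.52,-164,28,0,0.3],
    [0,0,0.6,-192,33,10,0.3],
    [0,0,0.68,-220,38,30,0.3],
    [0,0,0.74,-246,42,55,0.3],
    [0,0,0.78,-268,46,80,0.3],
    [0,0,0.81,-284,49,110,0.3],
    [0,0,0.815,-292,50,135,0.3],
    [0,0,0.815,-292,50.5,148,0.3],
    [0,0,0.815,-292,50.5,150,0.3],
    [0,0,0.815,-292,50.5,150,0.3],
    [0,0,0.815,-292,50.5,150,0.3]
  ]
}}

```text
time: 12.95
ee_pos: [0.6265, -0.2586, 0.1822]
eef_rot: [0.949, 0.315, 0.001, 0.0]
ft_force: [-0.3, -0.1, 0.1]
width: 0.0565
grip_force: 0.0
```

```bash
python3 -c "
from h import *
go(.6252,-.2595,.062,-53.4)"; python3 still.py | tail -2
```

```text
t 12.95 p [ 0.6265 -0.2586  0.1822] yaw -53.24 w 0.0565 ft [-0.26 -0.1   0.13] grip 0.0
rot [ 0.0013 -0.0017  0.0028] shift mm [ -1.8  -0.2 120.2] j [-0.13  0.53  0.67  1.39 -0.33  1.33 -0.38]
grip [215.84 238.49] [0.61   0.0443 0.2138]
grip [215.84 238.49] [0.61   0.0443 0.2138]
```

{"name": "apply_moves", "arguments": {
  "steps": [
    [0,0,0,0,0,10,0.3],
    [0,0,0,0,0,28,0.3],
    [0,0,0,0,0,46,0.3],
    [0,0,0,0,0,64,0.3],
    [0,0,0,0,0,80,0.3],
    [0,0,0,0,0,90,0.3],
    [0,0,0,0,0,90,0.3],
    [0,0,0,0,0,90,0.3]
  ],
  "force": 20
}}

```text
time: 14.02
ee_pos: [0.6253, -0.2595, 0.0902]
eef_rot: [0.949, 0.314, -0.0, -0.0]
ft_force: [-0.3, -0.9, 0.2]
width: 0.0566
grip_force: 0.0
```

```bash
python3 -c "
from h import *
np.set_printoptions(precision=4,suppress=True)
S=r.camera('side');T=r.camera('top')
go(.6252,-.2595,.062,-53.4)
P=cloud(T);m=(abs(P[...,0]-.625)<.05)&(abs(P[...,1]+.26)<.05)&(P[...,2]>.08)&(P[...,2]<.1);print(m.sum())
W=np.zeros((480,800,3),np.uint8)
W[:,:400]=cv2.resize(S['pixels'][150:246,210:290,::-1],(400,480));W[:,400:]=cv2.resize(T['pixels'][120:216,300:380,::-1],(400,480));cv2.imwrite('pics/c6.png',W)"
```

```text
t 14.12 p [ 0.626  -0.2598  0.0916] yaw -53.35 w 0.0568 ft [ 0.13 -1.15  0.8 ] grip 0.0
rot [ 0.0013 -0.0008  0.0009] shift mm [-0.5 -0.8 29.6] j [-0.11  0.61  0.63  1.49 -0.38  1.17 -0.35]
0
```

View pics/c6.png

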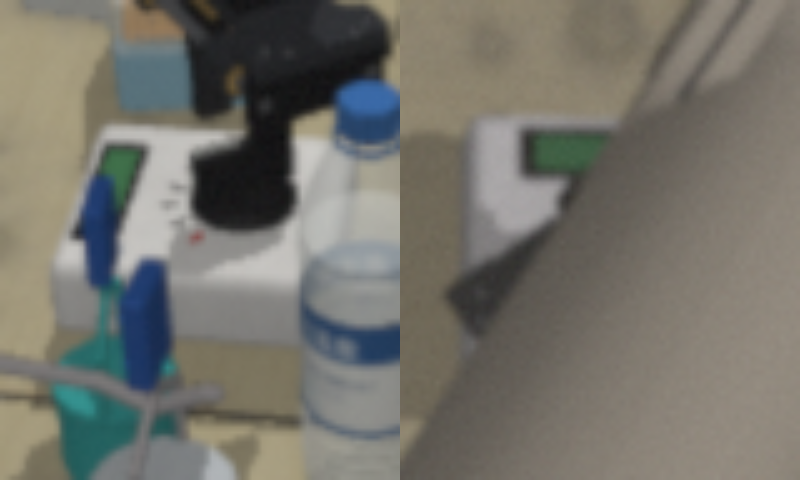

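The gripper straddles the selector bar (side crop (245,170)). Go down 28 mm and pinch.

{"name": "apply_moves", "arguments": {
  "steps": [
    [0,0,0,0,0,8,0.3],
    [0,0,0,0,0,17,0.3],
    [0,0,0,0,0,24,0.3],
    [0,0,0,0,0,28,0.3],
    [0,0,0,0,0,28,0.3],
    [0,0,0,0,0,28,0.0],
    [0,0,0,0,0,28,-0.3],
    [0,0,0,0,0,28,-0.6],
    [0,0,0,0,0,28,-1],
    [0,0,0,0,0,28,-1],
    [0,0,0,0,0,28,-1],
    [0,0,0,0,0,28,-1],
    [0,0,0,0,0,28,-1],
    [0,0,0,0,0,28,-1],
    [0,0,0,0,0,28,-1],
    [0,0,0,0,0,28,-1]
  ],
  "force": 20
}}

```text
time: 15.45
ee_pos: [0.6259, -0.26, 0.0627]
eef_rot: [0.949, 0.314, 0.0, 0.001]
ft_force: [3.8, -3.4, -1.3]
width: 0.0125
grip_force: 20.0
```

```bash
python3 -c "
from h import *
go(.6252,-.2595,.062,-53.4);print(r.read_state()['torque'])"
```

```text
t 15.45 p [ 0.6259 -0.26    0.0627] yaw -53.35 w 0.0125 ft [ 3.79 -3.45 -1.26] grip 20.0
rot [ 0.0014 -0.0004  0.0008] shift mm [-0.3 -0.8  0.7] j [-0.11  0.64  0.62  1.51 -0.39  1.12 -0.34]
[-0.79527929 -0.6070294  -0.09144684]
```

{"name": "apply_moves", "arguments": {
  "steps": [
    [0,0,-0.02,0,0.5,0,-1],
    [0,0,-0.07,0,0.7,0,-1],
    [0,0,-0.13,0,0.7,0,-1],
    [0,0,-0.19,0,0.7,0,-1],
    [0,0,-0.25,0,0.7,0,-1],
    [0,0,-0.31,0,0.7,0,-1],
    [0,0,-0.36,0,0.7,0,-1],
    [0,0,-0.4,0,0.7,0,-1],
    [0,0,-0.42,0,0.7,0,-1],
    [0,0,-0.43,0,0.7,0,-1],
    [0,0,-0.44,0,0.7,0,-1],
    [0,0,-0.44,0,0.7,0,-1],
    [0,0,-0.44,0,0.7,0,-1]
  ]
}}

```text
time: 16.53
ee_pos: [0.6259, -0.26, 0.0626]
eef_rot: [0.858, 0.514, 0.0, -0.0]
ft_force: [1.5, -0.7, 1.5]
width: 0.0129
grip_force: 20.0
```

```bash
python3 -c "
from h import *
go(.6252,-.2595,.062,-29.4);print(r.read_state()['torque'])"
```

```text
t 16.53 p [ 0.6259 -0.26    0.0626] yaw -28.16 w 0.0129 ft [ 1.46 -0.67  1.5 ] grip 20.0
rot [-0.0002 -0.0002  0.0216] shift mm [ 0.1 -0.8  0.6] j [-0.04  0.62  0.52  1.5  -0.33  1.11  0.06]
[-0.13556991 -0.00793498 -0.19652089]
```

{"name": "apply_moves", "arguments": {
  "steps": [
    [0,0,-0.02,0,0,0,-1],
    [0,0,-0.03,0,0,0,-1],
    [0,0,-0.03,0,0,0,-1],
    [0,0,-0.03,0,0,0,-1]
  ]
}}

```text
time: 16.87
ee_pos: [0.6259, -0.26, 0.0626]
eef_rot: [0.85, 0.527, 0.0, -0.0]
ft_force: [-1.3, 1.2, 5.5]
width: 0.0129
grip_force: 20.0
```

```bash
python3 -c "
from h import *
go(.6252,-.2595,.062,-101.4);print(r.read_state()['torque'])
S=r.camera('side');W=cv2.resize(S['pixels'][150:246,210:290,::-1],(400,480));cv2.imwrite('pics/c7.png',W)"
```

```text
t 16.87 p [ 0.6259 -0.26    0.0626] yaw -26.43 w 0.0129 ft [-1.26  1.24  5.53] grip 20.0
rot [-2.0000e-04 -2.0000e-04  1.3085e+00] shift mm [ 0.1 -0.9  0.6] j [-0.04  0.61  0.52  1.5  -0.32  1.11  0.08]
[-0.05905719  0.45583241 -0.37724013]
```

Torque against the turn rose to 0.38 N m with the bar at 60°, so it is at the end stop. Now turn clockwise to just short of the full 72°.

{"name": "apply_moves", "arguments": {
  "steps": [
    [0,0,0.02,0,0,0,-1],
    [0,0,0.06,0,0,0,-1],
    [0,0,0.13,0,0,0,-1],
    [0,0,0.21,0,0,0,-1],
    [0,0,0.29,0,0,0,-1],
    [0,0,0.37,0,0,0,-1],
    [0,0,0.45,0,0,0,-1],
    [0,0,0.53,0,0,0,-1],
    [0,0,0.61,0,0,0,-1],
    [0,0,0.69,0,0,0,-1],
    [0,0,0.77,0,0,0,-1],
    [0,0,0.85,0,0,0,-1],
    [0,0,0.93,0,0,0,-1],
    [0,0,1.01,0,0,0,-1],
    [0,0,1.09,0,0,0,-1],
    [0,0,1.17,0,0,0,-1],
    [0,0,1.23,0,0,0,-1],
    [0,0,1.27,0,0,0,-1],
    [0,0,1.28,0,0,0,-1],
    [0,0,1.28,0,0,0,-1]
  ],
  "force": 30
}}

```text
time: 18.58
ee_pos: [0.6261, -0.2602, 0.0627]
eef_rot: [0.996, -0.085, 0.0, 0.0]
ft_force: [0.6, -2.0, 1.9]
width: 0.0128
grip_force: 30.0
```

```bash
python3 -c "
from h import *
go(.6252,-.2595,.062,-101.7);print(r.read_state()['torque'])"
```

```text
t 18.58 p [ 0.6261 -0.2602  0.0627] yaw -99.75 w 0.0128 ft [ 0.59 -2.02  1.9 ] grip 30.0
rot [ 0.0005 -0.0004  0.034 ] shift mm [-1.  -0.6  0.7] j [-0.21  0.7   0.79  1.51 -0.52  1.15 -1.07]
[-0.29282564 -0.01003785 -0.0993254 ]
```

{"name": "apply_moves", "arguments": {
  "steps": [
    [0,0,0.015,0,0,0,-1],
    [0,0,0.03,0,0,0,-1],
    [0,0,0.03,0,0,0,-1],
    [0,0,0.03,0,0,0,-0.6],
    [0,0,0.03,0,0,0,-0.4],
    [0,0,0.03,0,0,0,0],
    [0,0,0.03,0,0,0,0.3],
    [0,0,0.03,0,0,0,0.3],
    [0,0,0.03,0,0,0,0.3],
    [0,0,0.03,0,0,-6,0.3],
    [0,0,0.03,0,0,-20,0.3],
    [0,0,0.03,0,0,-45,0.3],
    [0,0,0.03,0,0,-75,0.3],
    [0,0,0.03,0,0,-105,0.3],
    [0,0,0.03,0,0,-135,0.3],
    [0,0,0.03,0,0,-165,0.3],
    [0,0,0.03,0,0,-190,0.3],
    [0,0,0.03,0,0,-210,0.3],
    [0,0,0.03,0,0,-220,0.3],
    [0,0,0.03,0,0,-220,0.3]
  ]
}}

```text
time: 20.25
ee_pos: [0.6264, -0.2608, 0.2858]
eef_rot: [0.995, -0.1, 0.002, 0.001]
ft_force: [-0.3, -0.4, 0.6]
width: 0.0567
grip_force: 0.0
```

```bash
python3 still.py | tail -2; python3 -c "
from h import *
np.set_printoptions(precision=4,suppress=True)
go(.50,-.2602,.28,-101.7)
for n in('side','top'):
  c=r.camera(n);P=cloud(c)
  m=(abs(P[...,0]-.626)<.045)&(abs(P[...,1]+.26)<.045)&(P[...,2]>.085)&(P[...,2]<.098);p=P[m];print(n,len(p))
  if len(p)>4: print(cv2.minAreaRect((p[:,:2]*1000).astype(np.float32)))
  if n=='side': cv2.imwrite('pics/c8.png',cv2.resize(c['pixels'][150:290,170:330,::-1],None,fx=4,fy=4,interpolation=cv2.INTER_CUBIC))"
```

```text
grip [215.81 238.53] [0.6099 0.0442 0.2138]
grip [215.73 238.52] [0.6099 0.0441 0.214 ]
t 20.65 p [ 0.6257 -0.2599  0.2816] yaw -101.47 w 0.0562 ft [-0.01  0.76  0.23] grip 0.0
rot [-0.0002  0.0012  0.004 ] shift mm [-123.1   25.3    1.8] j [-0.23  0.55  0.89  1.24 -0.42  1.54 -1.17]
side 90
((625.3057861328125, -259.4872131347656), (17.005252838134766, 58.8874626159668), 78.59764099121094)
top 0
```

View pics/c8.png

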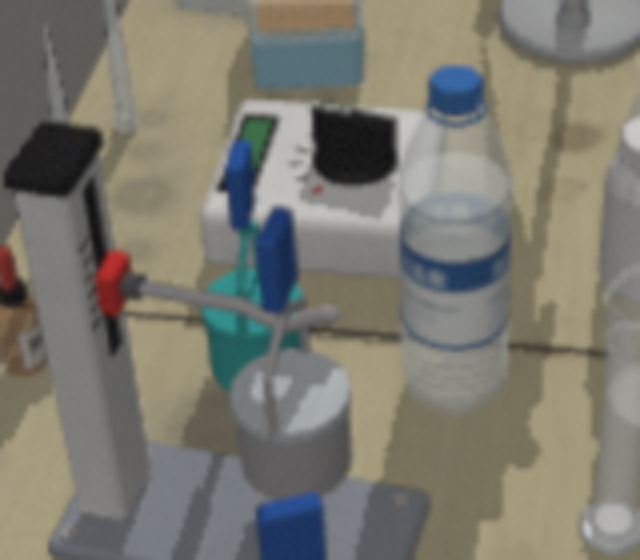

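The selector bar sits at -11.4°, which is 72° clockwise from the stop and so the third detent. The can hangs still on the hook at (275,320 in the crop), the bystanders are unmoved, and the arm is clear. Handing in.

```bash
python3 -c "
from bench import r
print(r.close_job())"
```

```text
the job is handed in; nothing more can be done
None
```

The sample can hangs still on the balance hook, the range selector sits in the third detent clockwise from its end stop, and the job was handed in at about 21 s.

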